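# Seat the stirrer in the demo mixer and hold it down

### The job

On the garden-fair stand, unlock the wire stirrer from its wooden parking block: turn it by its grip bar until its cross-shaped foot lines up with the block's cross slot, then lift it out. Lower it upright into the drive socket in the middle of the mixer pan, turning it until the cross foot meshes, then push it fully home against the spring so that its collar sits on the hub, and finish while still gripping it and holding it pressed down. Leave the flowerpot, the mushroom ornament and the jar where they are.

Things in the scene. Friction and masses are not known exactly. Their poses are not given: they have to be found in the camera images.
- stirrer: Loose steel stirrer, 146 mm tall, 0.21-0.35 kg, upright, locked in the dock. Origin: centre of the foot's underside; z up the stem. Foot z 0-18 mm: solid cross of two bars 28 mm long, 8 mm thick, along x and y (same every quarter turn). Neck 12 mm dia z 18-30, collar z 30-35. Four wire half-loops along +-x, +-y, out to 48 mm radius, z 40-103.
- grip (a point): Point in the stirrer's black grip bar, 135 mm above its origin; axes as the stirrer. The bar spans z 114-146 mm of the stirrer, 50 mm long along x, 14 mm thick along y: grip it across the 14 mm from above. Under it is a black disc, 56 mm diameter, z 108-114: fingertips stay above it.
- collar (a point): Centre of the underside of the stirrer's collar, a disc 40 mm in diameter and 5 mm thick, 30 mm above the stirrer's origin; axes as the stirrer.
- dock: Fixed wooden parking block, 90 x 90 x 40 mm high; origin: centre of underside. Its top plate (z 32-40 mm) has a cross slot along the block's x and y, 11.5 mm wide, 32 mm end to end. The collar rests on the plate, the foot hangs 4 mm below it, turned 30-60 degrees out of line. Turned either way to within 6 degrees of parallel to the block's sides, it lifts out (30 mm to clear).
- mixer: Fixed mixer: grey 220 x 220 mm motor box with a round open steel pan on it, rim 216 mm diameter at 113 mm height. Origin: centre of the underside. The drive hub stands in the middle of the pan.
- hub_mouth (a point): Centre of the drive hub's upper face, 105 mm above the table: a 46 mm square block in the pan with a cross socket 11.5 mm wide, 32 mm end to end, along this point's x and y (parallel to the hub's sides, turning with it). z up. Stiff to turn (0.4 N m), starts at any angle. The foot enters 20 mm freely, then meets the spring plunger; at 30 mm the collar sits on the hub.
- plunger (a joint): Downward travel (m) of the spring plunger in the socket's bottom: 0 at rest, 0.010 when the stirrer's collar sits on the hub. It takes 5 N to start and 10 N at 0.010; the stirrer's own weight (under 4 N) does not move it, and it pushes the stirrer up again if let go.
- flowerpot: Bystander: loose terracotta pot, 90 mm diameter, 72 mm high; origin centre of underside.
- mushroom: Bystander: loose ceramic mushroom ornament, 72 mm diameter, 73 mm high; origin centre of underside.
- jar: Bystander: loose glass jar, 60 mm diameter, 80 mm high; origin centre of underside.
Not all that is in view belongs to the job. Of the things like the stirrer, leave any that is turquoise; of the rest the larger one is meant.

How it is judged:
On the way, in this order (a step that is already met when the one before it is completed fails the run):
1. the stirrer is lifted clear of the dock (z of stirrer in the frame of dock above 0.045 m), for 0.1 s.
2. its foot has meshed and gone at least 14 mm into the hub's socket (z of collar in the frame of hub_mouth below 0.016 m and horizontal distance between collar and hub_mouth below 0.006 m), for 0.1 s.
At the end, for the whole second after the job is handed in: The stirrer stands upright (within 5 degrees) and centred (within 4 mm) in the hub, its collar within 3 mm of the hub's face and the spring plunger down at least 7.5 mm, at rest, held down by the fingers (over 3 N contact) through the last second (value of joint plunger above 0.0075 m and z of collar in the frame of hub_mouth below 0.003 m and horizontal distance between collar and hub_mouth below 0.004 m and angle between stirrer's own z axis and vertical below 0.09 rad and contact force between the fingers and stirrer above 3 N and linear speed of stirrer below 0.03 m/s); the arm keeps its last pose, push and grip.
It fails at once if the flowerpot is moved more than 30 mm (distance of flowerpot from where it was at the start of the episode above 0.03 m).
It fails at once if the mushroom is moved more than 30 mm (distance of mushroom from where it was at the start of the episode above 0.03 m).
It fails at once if the jar is moved more than 30 mm (distance of jar from where it was at the start of the episode above 0.03 m).
It also fails if it takes over 45 s, if anything falls off the work surface, if the arm or the gripper's body presses on something with over 40 N, if the wrist force passes 120 N, or if a joint passes its speed limit or range.

### The arm

A 6-joint arm with a two-finger parallel gripper is mounted at the origin on the work surface. World frame = base frame: x ahead of the robot, y to its left, z up, the work surface at z = 0. Lengths are in m, angles in rad, forces in N, time in s.
With the tool pointing down it reaches from about 0.4 to 0.825 m from the base axis. Payload 7 kg.
Tool frame: the origin (TCP) lies between the finger pads; the fingertips stand 8 mm ahead of it and the grasp point (between the pads) lies 11 mm behind it (arm.finger_overhang is the distance from the TCP to the fingertips, in m); z points along the fingers, y is the line along which they close (so a half turn about z gives the same grasp; the last joint's range is limited). The gripper opens to 88 mm and grips with 3 to 60 N. Pads are 19 mm wide; open, the fingers measure 130 mm over their backs; the gripper's body (78 mm by 193 mm) begins 47 mm behind the grasp point.
Start: joints at [1.501, 0.359, 0.012, 0, -1.224, -0.288], TCP at [0.236, 0.632, 0.235] pointing down, gripper open.
Joint ranges: [-3.07, 3.07], [-1.43, 2.12], [-1.02, 1.25], [-3.03, 1.67], [-3.05, -0], [-3.03, 3.03]. Speed limits (rad/s): [2.39, 2.39, 3.01, 3.14, 3.14, 3.14].

### API

Orientations are given as [roll, pitch, yaw] about the fixed x, y, z axes, in that order (R = Rz(yaw) Ry(pitch) Rx(roll)).
In Python, from station import arm gives the robot as it stands.
- The arm moves only by the tool move_arm, never from a script. Its argument "rows" is text: rows parted by semicolons, each of 7 numbers parted by spaces: the turn, a rotation vector about the tool's x, y, z in degrees, then the shift along the tool's x, y, z in m, then the finger opening in m, from 0 to 0.0876. A call has 1 to 8 rows; each row shifts and turns the commanded pose from where the row before left it, along the tool's axes as they then stand; what a row does not reach is not made up. A row lasts 1/8 s, in which the tool goes at most 62.5 mm and 10.7 degrees, less where a joint would pass 70% of its speed; a pose out of reach is approached as far as the arm can. A call is refused whole if a number of a shift passes 0.0625 or a number of a turn 10.7, either way. A call with a gripper value outside its range is refused whole. The fingers move at their own pace and stop on an object; "squeeze" is the grip in N (left out, the last holds). Time passes only in rows, so rows that do not move let the fingers close. It gives the time, the measured TCP pose, the force, the opening and the grip force at its end, in the units of the state.
- arm.get_state(): the state, without advancing time (a new reading comes with each control period).
- arm.grab_frame(name): name is "side" or "top" or "wrist"; returns (picture, depth): 384x512x3 uint8, blue, green, red; 384x512 float32, m along the optical axis (not along the pixel's ray), 0 where there is no reading.
- arm.camera_model(name): a dict with "mtx" (3x3 intrinsics, pixels), "camera_from_world" (4x4, takes a point from world to camera coordinates); the wrist camera has in their place "mount" (4x4, takes a point from camera to tool coordinates, whose origin is the TCP and whose axes are the flange's). Camera axes: x right, y down, z forward; pixel columns grow to the right and rows downward; lengths in m; the calibration is good to about 2 mm. A picture is of the moment at which its call begins: read the wrist's pose just before it. camera_model takes no time and is no camera call.
- arm.job_done(): hands the job in; it is judged then, once.
The state is a dict: "t": time; "q": joint angles; "qd": joint speeds; "joint_efforts": joint torques, N m; "eef_pos": TCP position; "ee_rot": TCP orientation; "force": force on the tool from outside, world axes, zero at the start; "moment": the same for the moment, N m; "width": finger opening in m; "gripper_force": force on a finger pad.
Only numpy, scipy, OpenCV 4.12 (cv2) and the standard library are available. Lean on these libraries where they do the work, as an engineer would, in place of code of your own. Each camera call takes 0.05 s, during which the arm holds its last target. There are 200 camera calls.

## Working session

There is one attempt and no reset: what is moved stays moved. The work goes in short steps, Python scripts to look and compute and a tool call to move; the robot and the scene stay as the last step left them, time stands still between calls to the robot, and variables do not carry over. Pictures are saved under pics/ and viewed, at most 10 in all, crops included, and the job is handed in when it is done.

Besides the shell and the picture viewer there is one more tool, called by a JSON object that holds its "method" and its "body", one argument or row to a line. move_arm: Moves the arm, as the interface text tells. Its arguments: {"type":"object","properties":{"rows":{"type":"string"},"squeeze":{"type":"number"}},"required":["rows"]}

```bash
ls; mkdir -p pics
cat > h.py <<'E'
import numpy as np, cv2, pickle
from scipy.spatial.transform import Rotation as R
from station import arm
def T():
    s=arm.get_state(); M=np.eye(4); M[:3,:3]=R.from_euler('xyz',s['ee_rot']).as_matrix(); M[:3,3]=s['eef_pos']; return M
def grab(n):
    m=arm.camera_model(n); M=T(); im,d=arm.grab_frame(n)
    W=M@np.array(m['mount']) if 'mount' in m else np.linalg.inv(np.array(m['camera_from_world']))
    K=np.array(m['mtx']); pickle.dump((im,d,K,W),open(n+'.pkl','wb')); return im,d,K,W
def load(n): return pickle.load(open(n+'.pkl','rb'))
def pts(d,K,W):
    v,u=np.mgrid[:d.shape[0],:d.shape[1]]
    c=np.stack([(u-K[0,2])/K[0,0]*d,(v-K[1,2])/K[1,1]*d,d],-1)
    return c@W[:3,:3].T+W[:3,3]
def ray(u,v,z,K,W):
    r=W[:3,:3]@np.linalg.inv(K)@[u,v,1]; return W[:3,3]+r*(z-W[2,3])/r[2]
E
python3 - <<'E'
from h import *
s=arm.get_state(); print(s)
for n in('top','side'):
    im,d,K,W=grab(n); cv2.imwrite(f'pics/{n}0.png',im); print(n,W.round(3).tolist(),K[0,0])
E
```

```text
pics
{'t': 0.0, 'q': array([ 1.50105839e+00,  3.59370773e-01,  1.10873783e-02, -3.64811882e-04,
       -1.22409914e+00, -2.88109847e-01]), 'qd': array([ 0.00029677,  0.00076628, -0.0016799 , -0.00035422, -0.00091401,
       -0.00067837]), 'joint_efforts': array([-1.50132011e-03, -5.82716990e+01,  2.93045533e+01,  6.99728429e+00,
        6.91508059e-03, -1.49643656e-04]), 'eef_pos': array([0.23627208, 0.63180041, 0.23364287]), 'ee_rot': array([ 3.13997437e+00, -1.21935585e-04, -3.57971913e-01]), 'force': array([-0.23623547,  0.90031932,  0.10440034]), 'moment': array([ 0.06517124,  0.04946864, -0.03340256]), 'gripper_force': 0.0, 'width': 0.08779903655970639}
top [[-0.004, -0.993, 0.12, 0.454], [-1.0, 0.003, -0.004, 0.092], [0.004, -0.12, -0.993, 1.161], [0.0, 0.0, 0.0, 1.0]] 408.9358814698826
side [[0.667, -0.568, 0.483, 0.186], [-0.745, -0.491, 0.451, -0.264], [-0.018, -0.66, -0.751, 0.761], [0.0, 0.0, 0.0, 1.0]] 386.6205000814768
```

View pics/top0.png

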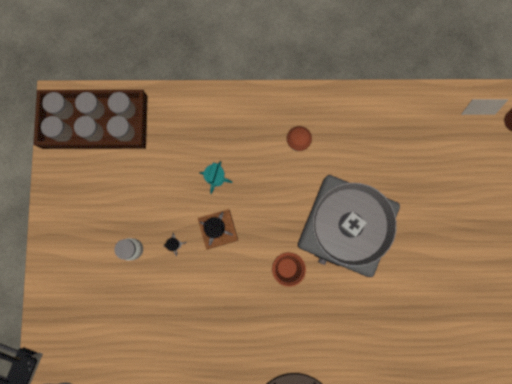

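View pics/side0.png

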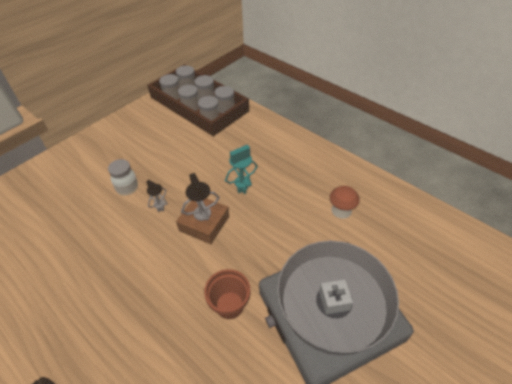

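The top view shows the stirrer in the dock at about (214,228), the turquoise decoy at (214,175), a small one at (173,244), the jar at (127,249), the mushroom at (299,138), the pot at (289,268) and the hub at (353,224). The side view agrees: dock at (203,215), hub at (336,296).

Run:
```python
from h import *
im,d,K,W=load('top'); P=pts(d,K,W)
hsv=cv2.cvtColor(im,cv2.COLOR_BGR2HSV)
def box(u0,v0,u1,v1,cond):
    m=np.zeros(d.shape,bool); m[v0:v1,u0:u1]=1; return m&cond&(d>0)
g=im.max(2)
a=box(198,210,232,245,g<60); print('black',a.sum(),P[a].mean(0),P[a][:,2].min(),P[a][:,2].max())
t=a&(P[...,2]>0.14); print('bar',t.sum(),P[t].mean(0) if t.any() else '', cv2.minAreaRect(P[t][:,:2].astype(np.float32)*1000))
h=box(335,205,372,242,(P[...,2]>0.095)&(P[...,2]<0.115)&(g>130)); print('hub',h.sum(),P[h].mean(0),np.ptp(P[h],0), cv2.minAreaRect(P[h][:,:2].astype(np.float32)*1000))
b=box(195,205,242,250,(P[...,2]>0.03)&(P[...,2]<0.05)&(hsv[...,1]>80)); print('dock',b.sum(),P[b].mean(0),cv2.minAreaRect(P[b][:,:2].astype(np.float32)*1000))
x=box(295,170,405,280,(P[...,2]>0.03)&(P[...,2]<0.15)); print('mixer',cv2.minAreaRect(P[x][:,:2].astype(np.float32)*1000))
for n,(u,v) in dict(jar=(127,249),small=(173,244),turq=(214,175),mush=(299,138),pot=(289,268)).items(): print(n,P[v,u])
```

```text
black 340 [0.50488644 0.2037664  0.13418795] 0.1184191169903761 0.1601386965206193
bar 112 [0.5055744  0.20341442 0.15540371] ((505.8952941894531, 204.16265869140625), (46.89854431152344, 13.718950271606445), 68.88758087158203)
hub 214 [ 0.51425297 -0.15394656  0.10526164] [0.0596137  0.05865861 0.01289303] ((514.6730346679688, -154.07550048828125), (44.8278694152832, 46.15885543823242), 51.7122802734375)
dock 629 [0.50374817 0.19951465 0.03990218] ((506.4945068359375, 205.51568603515625), (89.95565795898438, 90.18062591552734), 16.030170440673828)
mixer ((477.88861083984375, -137.591796875), (220.5929412841797, 302.1742248535156), 67.01332092285156)
jar [0.45120444 0.43650023 0.07925731]
small [0.46361157 0.31220217 0.09892637]
turq [0.63615908 0.20362039 0.14148645]
mush [ 0.74958104 -0.01960013  0.07492881]
pot [0.39665765 0.00668978 0.00383896]
```

{"method": "move_arm", "body": {
  "rows": "0 0 0 .049 .0374 0 .05;0 0 0 .049 .0374 0 .05;0 0 0 .049 .0374 0 .05;0 0 0 .049 .0374 0 .05;0 0 0 .049 .0374 0 .05;0 0 0 .049 .0374 0 .05;0 0 0 .049 .0374 0 .05;0 0 0 .049 .0374 0 .05"
}}

```text
t: 1.1
eef_pos: [0.4994, 0.2128, 0.2346]
ee_rot: [-3.142, 0.0, -0.357]
force: [1.5, 0.4, 0.9]
width: 0.0498
gripper_force: 0.0
```

{"method": "move_arm", "body": {
  "rows": "0 0 10.5 0 0 0 .05;0 0 10.5 0 0 0 .05;0 0 10.5 0 0 0 .05;0 0 10.5 0 0 0 .05;0 0 10.5 0 0 0 .05;0 0 10.5 0 0 0 .05;0 0 10.5 0 0 0 .05;0 0 10.5 0 0 0 .05"
}}

```text
t: 2.1
eef_pos: [0.4985, 0.2146, 0.2342]
ee_rot: [3.141, -0.001, -1.83]
force: [-0.4, -0.7, 0.1]
width: 0.0498
gripper_force: 0.0
```

```bash
cat >> h.py <<'E'
def delta(x,y,z,yaw_deg):
    M=T(); s=arm.get_state(); cur=np.degrees(s['ee_rot'][2])
    print('pos',M[:3,3].round(4),'rpy',np.degrees(s['ee_rot']).round(2),'q',s['q'].round(2),'F',s['force'].round(1),'M',s['moment'].round(2),'w',round(s['width'],4),'t',round(s['t'],2))
    print('tool shift',(M[:3,:3].T@(np.array([x,y,z])-M[:3,3])).round(4),'turn about tool z',round(-((yaw_deg-cur+180)%360-180),2))
E
python3 - <<'E'
from h import *
im,d,K,W=grab('wrist'); cv2.imwrite('pics/w1.png',im); P=pts(d,K,W)
g=im.max(2); m=(d>0)&(g<80)&(P[...,2]>0.14)&(P[...,2]<0.17)&(np.hypot(P[...,0]-.506,P[...,1]-.204)<.045)
if m.sum()>10: print('bar',m.sum(),P[m].mean(0),cv2.minAreaRect(P[m][:,:2].astype(np.float32)*1000))
hs=cv2.cvtColor(im,cv2.COLOR_BGR2HSV)
b=(d>0)&(P[...,2]>.034)&(P[...,2]<.046)&(hs[...,1]>80)&(np.hypot(P[...,0]-.506,P[...,1]-.204)<.075)
if b.sum()>10: print('dock',b.sum(),cv2.minAreaRect(P[b][:,:2].astype(np.float32)*1000))
delta(.5055,.204,.137,-111.1)
E
```

```text
bar 833 [0.50383337 0.20470259 0.15639134] ((504.6220703125, 206.6590576171875), (48.73896789550781, 13.954989433288574), 68.711181640625)
dock 2082 ((505.0257568359375, 207.55374145507812), (90.1913833618164, 90.15414428710938), 16.0119571685791)
pos [0.4985 0.2145 0.2342] rpy [ 1.7997e+02 -3.0000e-02 -1.0537e+02] q [ 0.77  0.14 -0.28 -0.   -1.15 -1.04] F [-0.4  0.3  0.3] M [ 0.09 -0.11 -0.04] w 0.0505 t 2.15
tool shift [ 0.0083 -0.0096  0.0972] turn about tool z 5.73
```

View pics/w1.png

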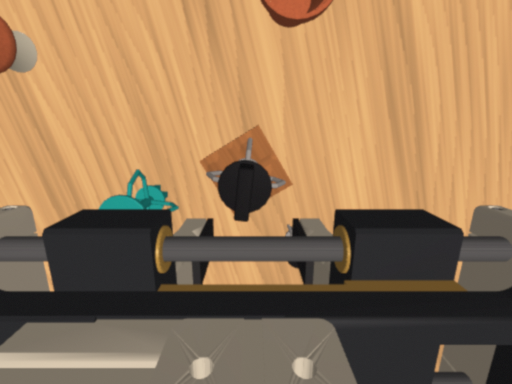

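The wrist view shows the bar at about (245,190), over the dock at (245,170) and clear of its neighbours. Both views agree to within 2.5 mm, so I'm descending.

{"method": "move_arm", "body": {
  "rows": "0 0 5.8 0 0 0 .05;0 0 0 .006 -.0096 0 .05;0 0 0 0 0 .03 .05;0 0 0 0 0 .03 .05;0 0 0 0 0 .02 .05;0 0 0 0 0 .015 .05;0 0 0 0 0 .002 .05;0 0 0 0 0 0 .05"
}}

```text
t: 3.15
eef_pos: [0.5061, 0.2058, 0.138]
ee_rot: [-3.141, 0.0, -1.924]
force: [-1.0, -0.7, -0.9]
width: 0.0504
gripper_force: 0.0
```

Run:
```python
from h import *
delta(.5053,.2055,.137,-111.1)
```

```text
pos [0.5061 0.2058 0.138 ] rpy [-1.7997e+02  2.0000e-02 -1.1025e+02] q [ 0.75  0.23 -0.4   0.   -0.93 -1.1 ] F [-1.  -0.7 -0.9] M [ 0.08 -0.07  0.06] w 0.0504 t 3.15
tool shift [0.0006 0.0007 0.001 ] turn about tool z 0.85
```

{"method": "move_arm", "body": {
  "rows": "0 0 0.8 0 0 0 .0;0 0 0 0 0 0 0;0 0 0 0 0 0 0;0 0 0 0 0 0 0;0 0 0 0 0 0 0;0 0 0 0 0 0 0",
  "squeeze": 50
}}

```text
t: 3.9
eef_pos: [0.5057, 0.2058, 0.1376]
ee_rot: [3.142, 0.0, -1.939]
force: [-0.6, 0.3, 0.3]
width: 0.0141
gripper_force: 50.0
```

{"method": "move_arm", "body": {
  "rows": "0 0 -9.25 0 0 0 0;0 0 -9.25 0 0 0 0;0 0 -9.25 0 0 0 0;0 0 -9.25 0 0 0 0;0 0 0 0 0 0 0;0 0 0 0 0 0 0"
}}

```text
t: 4.65
eef_pos: [0.5058, 0.2058, 0.1376]
ee_rot: [-3.141, 0.0, -1.297]
force: [1.3, -0.7, 0.2]
width: 0.0136
gripper_force: 50.0
```

Run:
```python
from h import *
delta(.5053,.2055,.137,-74)
im,d,K,W=grab('top'); P=pts(d,K,W); g=im.max(2)
cv2.imwrite('pics/c1.png',cv2.resize(im[170:290,140:300],None,fx=5,fy=5,interpolation=cv2.INTER_CUBIC))
```

```text
pos [0.5058 0.2058 0.1376] rpy [-179.99    0.    -74.3 ] q [ 0.75  0.23 -0.41  0.   -0.93 -0.47] F [ 1.3 -0.7  0.2] M [ 0.08 -0.35 -0.05] w 0.0136 t 4.65
tool shift [0.0002 0.0006 0.0006] turn about tool z -0.3
```

Aligned. I'll lift gently first and check the force.

{"method": "move_arm", "body": {
  "rows": "0 0 0 0 0 -.003 0;0 0 0 0 0 -.003 0;0 0 0 0 0 -.003 0;0 0 0 0 0 -.003 0;0 0 0 0 0 0 0"
}}

```text
t: 5.32
eef_pos: [0.5058, 0.2059, 0.1499]
ee_rot: [-3.141, 0.0, -1.293]
force: [0.3, 0.1, -1.6]
width: 0.0139
gripper_force: 50.0
```

{"method": "move_arm", "body": {
  "rows": "0 0 0 0 0 -.01 0;0 0 0 0 0 -.02 0;0 0 0 0 0 -.025 0;0 0 0 0 0 -.025 0;0 0 0 0 0 -.025 0;0 0 0 0 0 -.025 0;0 0 0 0 0 -.01 0;0 0 0 0 0 0 0"
}}

```text
t: 6.32
eef_pos: [0.5057, 0.2058, 0.29]
ee_rot: [-3.141, 0.001, -1.293]
force: [0.3, -0.4, -3.0]
width: 0.0134
gripper_force: 50.0
```

Run:
```python
from h import *
delta(.5143,-.154,.290,-38.3)
im,d,K,W=grab('side'); cv2.imwrite('pics/s1.png',im)
```

```text
pos [0.5057 0.2058 0.29  ] rpy [-1.7995e+02  4.0000e-02 -7.4110e+01] q [ 0.75  0.11 -0.19 -0.   -1.27 -0.47] F [ 0.3 -0.4 -3. ] M [ 0.09 -0.02 -0.06] w 0.0134 t 6.33
tool shift [ 0.3484  0.0903 -0.0004] turn about tool z -35.81
```

View pics/s1.png

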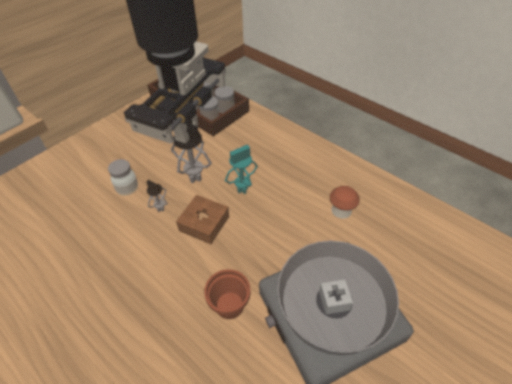

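The side view shows the stirrer hanging upright at about (190,150), clear of the empty dock at (203,218). Moving on toward the hub.

{"method": "move_arm", "body": {
  "rows": "0 0 0 .03 .008 0 0;0 0 0 .05 .013 0 0;0 0 0 .054 .014 0 0;0 0 0 .054 .014 0 0;0 0 0 .05 .013 0 0;0 0 0 .03 .008 0 0;0 0 0 0 0 0 0;0 0 0 0 0 0 0"
}}

```text
t: 7.38
eef_pos: [0.5114, -0.0711, 0.2886]
ee_rot: [3.14, 0.0, -1.294]
force: [-0.4, -0.2, -1.4]
width: 0.0138
gripper_force: 50.0
```

Run:
```python
from h import *
im,d,K,W=grab('wrist'); cv2.imwrite('pics/w2.png',im); P=pts(d,K,W); g=im.max(2)
h=(d>0)&(np.hypot(P[...,0]-.5145,P[...,1]+.154)<.04)&(abs(P[...,2]-.105)<.006)&(g>110)
print(h.sum()); 
if h.sum()>10: print('hub',P[h].mean(0),cv2.minAreaRect(P[h][:,:2].astype(np.float32)*1000))
delta(.5143,-.154,.290,-38.3)
```

```text
1089
hub [ 0.51331916 -0.15242019  0.10596296] ((513.2677001953125, -151.81008911132812), (45.9722785949707, 45.99319839477539), 50.89783477783203)
pos [ 0.5116 -0.0708  0.2888] rpy [ 1.7993e+02  2.0000e-02 -7.4090e+01] q [ 0.24  0.06 -0.24 -0.   -1.26  0.03] F [-0.2  0.5 -1.2] M [0.05 0.01 0.01] w 0.0141 t 7.42
tool shift [ 0.0808  0.0202 -0.0012] turn about tool z -35.79
```

View pics/w2.png

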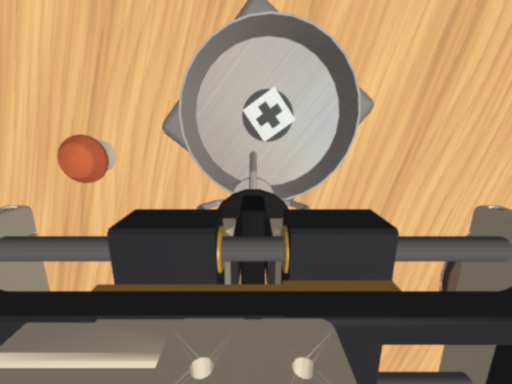

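The wrist view shows the hub at (269,114) with its cross socket, and the stirrer held upright at about (253,200). The hub estimate agrees to within 2.5 mm with the top view, so I'll use the mean.

{"method": "move_arm", "body": {
  "rows": "0 0 0 .03 .0076 0 0;0 0 0 .03 .0076 0 0;0 0 0 .0197 .005 0 0;0 0 -8.9 0 0 0 0;0 0 -8.9 0 0 0 0;0 0 -8.9 0 0 0 0;0 0 -8.9 0 0 0 0;0 0 0 0 0 0 0"
}}

```text
t: 8.43
eef_pos: [0.5144, -0.1524, 0.2893]
ee_rot: [3.141, 0.0, -0.672]
force: [0.2, -0.1, -1.1]
width: 0.0135
gripper_force: 50.0
```

{"method": "move_arm", "body": {
  "rows": "0 0 0 0 0 .02 0;0 0 0 0 0 .02 0;0 0 0 0 0 .008 0;0 0 0 0 0 0 0;0 0 0 0 0 0 0"
}}

```text
t: 9.05
eef_pos: [0.5148, -0.1533, 0.2424]
ee_rot: [-3.141, -0.001, -0.672]
force: [-1.1, 0.4, -1.9]
width: 0.0138
gripper_force: 50.0
```

Run:
```python
from h import *
delta(.514,-.153,.240,-38.6)
```

```text
pos [ 0.5148 -0.1533  0.2424] rpy [-1.7997e+02 -6.0000e-02 -3.8530e+01] q [ 0.08  0.13 -0.28  0.   -1.16  0.82] F [-1.1  0.4 -1.9] M [ 0.   -0.03  0.01] w 0.0138 t 9.05
tool shift [-0.0008  0.0002  0.0024] turn about tool z 0.07
```

{"method": "move_arm", "body": {
  "rows": "0 0 0 -.0005 0 .004 0;0 0 0 0 0 .004 0;0 0 0 0 0 .003 0;0 0 0 0 0 .002 0;0 0 0 0 0 .002 0;0 0 0 0 0 0 0"
}}

```text
t: 9.8
eef_pos: [0.5138, -0.1531, 0.2264]
ee_rot: [3.141, 0.0, -0.672]
force: [0.3, 0.1, -2.3]
width: 0.014
gripper_force: 50.0
```

{"method": "move_arm", "body": {
  "rows": "0 0 0 0 0 .003 0;0 0 0 0 0 .003 0;0 0 0 0 0 .003 0;0 0 0 0 0 .003 0;0 0 0 0 0 0 0;0 0 0 0 0 0 0"
}}

```text
t: 10.55
eef_pos: [0.5139, -0.1531, 0.2146]
ee_rot: [-3.142, -0.0, -0.672]
force: [0.5, 0.5, -2.5]
width: 0.0136
gripper_force: 50.0
```

Meshed about 18 mm deep with no resistance. Next is the press against the spring.

{"method": "move_arm", "body": {
  "rows": "0 0 0 0 0 .003 0;0 0 0 0 0 .002 0;0 0 0 0 0 .002 0;0 0 0 0 0 .002 0;0 0 0 0 0 .002 0;0 0 0 0 0 0 0;0 0 0 0 0 0 0",
  "squeeze": 60
}}

```text
t: 11.42
eef_pos: [0.5143, -0.1532, 0.2042]
ee_rot: [-3.141, -0.001, -0.672]
force: [-1.5, 0.1, 6.2]
width: 0.0135
gripper_force: 60.0
```

{"method": "move_arm", "body": {
  "rows": "0 0 0 0 0 .001 0;0 0 0 0 0 .001 0;0 0 0 0 0 .0005 0;0 0 0 0 0 0 0;0 0 0 0 0 0 0"
}}

```text
t: 12.05
eef_pos: [0.5144, -0.1533, 0.2025]
ee_rot: [-3.141, -0.002, -0.671]
force: [-3.1, 0.7, 11.6]
width: 0.0134
gripper_force: 60.0
```

{"method": "move_arm", "body": {
  "rows": "0 0 0 0 0 .0006 0;0 0 0 0 0 0 0;0 0 0 0 0 0 0;0 0 0 0 0 0 0"
}}

```text
t: 12.55
eef_pos: [0.5145, -0.1533, 0.2024]
ee_rot: [-3.141, -0.002, -0.671]
force: [-3.2, 1.3, 16.1]
width: 0.0137
gripper_force: 60.0
```

Run:
```python
from h import *
delta(.514,-.153,.202,-38.6)
im,d,K,W=grab('side'); cv2.imwrite('pics/s2.png',cv2.resize(im[150:350,220:420],None,fx=3,fy=3,interpolation=cv2.INTER_CUBIC))
```

```text
pos [ 0.5145 -0.1533  0.2024] rpy [-1.7995e+02 -1.4000e-01 -3.8460e+01] q [ 0.08  0.15 -0.34  0.   -1.07  0.82] F [-3.2  1.3 16.1] M [0.85 1.7  0.01] w 0.0137 t 12.55
tool shift [-0.0006  0.0001  0.0004] turn about tool z 0.14
```

View pics/s2.png

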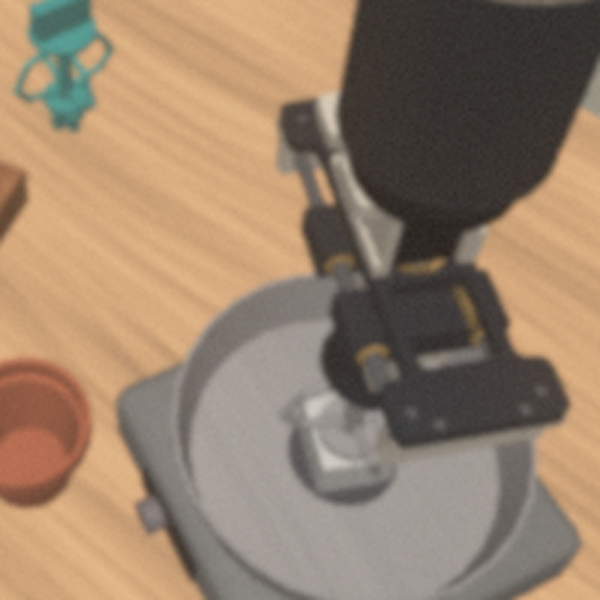

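The view shows the collar on the hub at about (345,435) and the stirrer upright. The TCP is stalled at 0.2024, which matches the seated height, with 16 N pushing back. Handing in.

```bash
python3 -c "
from station import arm
print(arm.job_done())"
```

```text
the job is handed in; nothing more can be done
None
```

The stirrer is out of its dock, meshed in the hub and seated on it, still gripped and pressed down at about 16 N; I handed the job in at about 12.6 s, and no verdict came back.

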